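# Empty the freshly glued parts tray and hold it in the pump clamp

### The job

The wooden parts tray on the clamp board has just been glued: first empty it, putting its bolt into the bin that holds bolts and its nut into the bin that holds nuts. Then pump the clamp's trigger against its fixed handle (never push the jaw itself) until the jaw's sprung pad presses the tray against the stop, pushed about halfway into its 20 mm of spring travel and no more, since three quarters would crush the tray. Finish while still holding the trigger squeezed like that, because the pressure fades as soon as it is let go; leave everything else on the bench alone.

Things in the scene. Friction and masses are not known exactly. Their poses are not given: they have to be found in the camera images.
- clamp: plywood board 490 x 150 x 12 mm, fixed, with the pump clamp along its middle. Origin on the bench under its middle line, board from x = -300 to +190 mm; x: the way the jaw advances (about world +y). Along x: trigger (-220), fixed handle (-183), toothed rod, jaw, tray (near side about +23), stop. Housing under the handle 40 mm wide, 75 mm tall; all else but handle and trigger is under 60 mm tall
- handle_grip (a point): point on the fixed handle's outer (+x of the clamp) face, 103 mm above the bench. The handle is an upright black plastic plate, 10 mm thick along the clamp's x, 28 mm wide, its flat part 72 to 119 mm above the bench
- trigger_grip (a point): point on the outer (clamp -x) face of the trigger's paddle, 81 mm from its pivot. The paddle is a black plate like the handle, before it on the clamp's -x side. At rest it leans back 0.24 rad from the handle: 42 mm over the outer faces of both at 103 mm height, 45 mm at the top. Fully squeezed it stands upright, 2 mm from the handle: 22 mm over both
- trigger (a joint): trigger angle, 0 at rest to 0.24 rad (squeezed to the handle). Springs back with 2 to 3 N at the grip. Squeezing drives the jaw by a pawl in 4 mm teeth: 0.5 to 0.56 mm of jaw per mm at the grip after up to 4 mm lost, 7 to 11 mm a full stroke; on the return the jaw stays by friction (6 N), but slips if the pad presses harder. With the pad halfway in it needs 10 to 13 N at the grip
- paddle: the trigger's plate, 10 mm thick, 28 mm wide, from 57 to 97 mm above its pivot; origin on the pivot axis (22 mm above the bench, 17 mm behind handle_grip along the clamp's x), z from the pivot up along the plate
- jaw (a joint): advance of the jaw along the clamp's x, 0 to 0.09 m; starts between 0.034 and 0.050. The pad's front meets the tray at about 0.0555, when the tray stands against the stop
- jaw_block: the jaw: steel block 15 x 70 x 44 mm on the front end of the toothed rod, carrying the sprung pad; not to be pushed by the robot. Origin as that of clamp, shifted by the jaw's advance
- pad (a joint): how far the sprung pad is pushed back into the jaw, 0 (free) to 0.02 m (solid); its spring gives 1 N per mm. The gap to be seen between the pad and the jaw block is 20 mm less this. Halfway is 0.010
- pad_face: the pad's wooden front plate, 6 x 66 x 30 mm, which meets the tray; origin as that of clamp, shifted by the jaw's advance less the pad's travel
- pad_front (a point): centre of the front of the pad, 31 mm above the bench
- stop: fixed wooden rail 18 x 140 x 36 mm on the board beyond the tray; origin in the middle of its underside; its face towards the tray lies 9 mm before its origin
- tray: loose open wooden tray on the board between jaw and stop, outside 130 x 150 x 36 mm, walls and floor 7 mm, 0.3 kg; origin in the middle of its underside, x as the clamp's x (the 130 mm side). Near wall 65 mm behind its origin. It may be shifted only by being pressed against the stop (1 to 3 mm away)
- bolt: steel hexagon bolt lying in the tray, 70 mm long, shank 12 mm across, head 19 mm across flats and 8 mm long; origin under the middle of its length (at the underside of the head's flat, bolt axis 9.5 mm above), x along the bolt, head at -x; heavier towards the head. 0.05 to 0.09 kg
- nut: steel hexagon nut lying flat in the tray, 30 mm across flats, 16 mm tall; origin in the middle of its underside; its x axis and every 60 degrees from it stand square on a pair of flats. 0.045 to 0.08 kg
- bolt_bin: fixed wooden bin on the bench left of the clamp, outside 115 (x) x 130 (y) x 50 mm tall, walls and floor 6 mm; origin in the middle of its underside. Holds two fixed bolts lying along x in its +y half (from y = +20 mm on, up to 26 mm above the bench); the rest of its floor is free
- nut_bin: fixed wooden bin, the same in size and place but with three fixed nuts on its floor in its +y half (from y = +25 mm on, 22 mm above the bench); which of the two bins stands nearer the robot varies
- wrench: steel spanner, 170 mm long, lying on the bench between the robot and the clamp board; origin at its middle underneath. Leave alone
- bearing: steel ring, 52 mm across and 15 mm tall, lying between the robot and the clamp board; origin in the middle of its underside. Leave alone
- screwdriver: screwdriver, 190 mm long, lying beyond the clamp board; origin at its middle underneath. Leave alone
- glue: white plastic bottle, 56 mm across and 150 mm tall, standing beyond the board on the right; origin under it. Leave alone
- jar: glass jar with a steel lid, 70 mm across and 90 mm tall, standing beyond the board; origin under it. Leave alone
- mug: white mug, 80 mm across and 90 mm tall, standing beyond the bins; origin under it. Leave alone
- carton: closed cardboard box 120 x 100 x 70 mm tall, left of the bins; origin under it. Leave alone
Not all that is in view belongs to the job. What is shaped like the tray but white is not meant. Leave any yellow look-alike of the nut_bin alone.

How it is judged (in metres and radians):
On the way, in this order (a step that is already met when the one before it is completed fails the run):
1. the bolt lies in the bolts' bin and the nut in the nuts' bin, both let go (x of bolt in the frame of bolt_bin between -0.0525 and 0.0525 m and y of bolt in the frame of bolt_bin between -0.06 and 0.06 m and z of bolt in the frame of bolt_bin below 0.04 m and linear speed of each of bolt, nut below 0.03 m/s and contact force between the fingers and bolt below 0.05 N and x of nut in the frame of nut_bin between -0.0525 and 0.0525 m and y of nut in the frame of nut_bin between -0.06 and 0.06 m and z of nut in the frame of nut_bin below 0.04 m and contact force between the fingers and nut below 0.05 N), for 0.2 s.
2. then the trigger is squeezed and the pad presses the tray against the stop, 7 to 13 mm into its travel (value of joint pad between 0.007 and 0.013 m and contact force between pad_face and tray above 6 N and contact force between tray and stop above 1 N and contact force between the fingers and paddle above 1.5 N), for 0.2 s.
At the end, for the whole second after the job is handed in: To the end: bolt and nut rest in their own bins; fingers hold the trigger squeezed (over 1.5 N, past 0.03 rad); the pad is 7 to 13 mm in, presses the tray with over 6 N, the tray the stop with over 1 N; the jaw stands still; the robot does not touch the tray (all of step 1 and all of step 2 and value of joint trigger above 0.03 rad and velocity of joint jaw between -0.003 and 0.003 m/s and contact force between each of the arm, the fingers and tray below 0.5 N); the arm keeps its last pose, push and grip.
It fails at once if the tray is crushed: the pad is pushed 15 mm in or further, or presses on it with more than 17 N (value of joint pad above 0.015 m or contact force between pad_face and tray above 17 N).
It fails at once if the robot pushes the jaw or its pad directly (contact force between any of the fingers, the arm and jaw_block above 2 N).
It fails at once if the tray is moved off (more than 20 mm) or tipped (distance of tray from where it was at the start of the episode above 0.02 m or angle between tray's own z axis and vertical above 0.2 rad).
It fails at once if another thing on the bench is moved by more than 30 mm or knocked over (distance of any of wrench, bearing, screwdriver, glue, jar, mug, carton from where it was at the start of the episode above 0.03 m or angle between any of glue, jar, mug's own z axis and vertical above 0.5 rad).
It also fails if it takes over 72 s, if anything falls off the work surface, if the arm or the gripper's body presses on something with over 40 N, if the wrist force passes 120 N, or if a joint passes its speed limit or range.

### The arm

A 6-joint arm with a two-finger parallel gripper is mounted at the origin on the work surface. World frame = base frame: x ahead of the robot, y to its left, z up, the work surface at z = 0. Lengths are in mm, angles in rad, forces in N, time in s.
With the tool pointing down it reaches from about 350 to 875 mm from the base axis. Payload 4.2 kg.
Tool frame: the origin (TCP) lies between the finger pads; the fingertips stand 17 mm ahead of it and the grasp point (between the pads) lies 2 mm behind it (r.finger_overhang is the distance from the TCP to the fingertips, in mm); x points along the fingers, y is the direction in which the jaws open and shut, and the axes are right-handed (so a half turn about x gives the same grasp; the last joint's range is limited). The gripper opens to 87 mm and grips with 3 to 60 N. Pads are 19 mm wide; open, the fingers measure 117 mm over their backs; the gripper's body (75 mm by 190 mm) begins 51 mm behind the grasp point.
Start: joints at [-0.927, 0.385, 0.008, 0, -1.194, -0.259], TCP at [234.622, -579.268, 239.55] pointing down, gripper open.
Joint ranges: [-3.14, 3.14], [-1.21, 2.06], [-1.07, 1.41], [-3.16, 2.05], [-2.99, -0.16], [-3.1, 3.1]. Speed limits (rad/s): [2.79, 2.79, 3.14, 3.14, 3.14, 3.14].

### API

Orientations are given as [roll, pitch, yaw] about the fixed x, y, z axes, in that order (R = Rz(yaw) Ry(pitch) Rx(roll)).
In Python, from plant import r gives the robot as it stands.
- The arm moves only by the shell command python3 -m pendant 'ROWS'. ROWS is JSON, a list of rows, each a list of 3 entries, a list of its own where there are three numbers: the shift along the tool's x, y, z in mm, then the turn, a rotation vector about the tool's x, y, z in degrees, then the closure in counts, from 0 (fully open) to 255 (shut). A call has 1 to 10 rows; each row shifts and turns the pose as measured when the row begins, along the tool's axes as they then stand; what a row does not reach is not made up. A row lasts 1/12 s, in which the tool goes at most 41.7 mm and 7.16 degrees, less where a joint would pass 70% of its speed; a pose out of reach is approached as far as the arm can. A call is refused whole if a number of a shift passes 41.7 or a number of a turn 7.16, either way. A call with a gripper value outside its range is refused whole. The fingers move at their own pace and stop on an object; the grip force is fixed at half the most. Time passes only in rows, so rows that do not move let the fingers close. It gives the time, the measured TCP pose, the force and the opening at its end, in the units of the state.
- r.read_state(): the state, without advancing time (a new reading comes with each control period).
- r.capture(name): name is "side" or "top" or "wrist"; returns (picture, depth): 384x512x3 uint8, red, green, blue; 384x512 float32, mm along the optical axis (not along the pixel's ray), 0 where there is no reading.
- r.get_calibration(name): a dict with "mtx" (3x3 intrinsics, pixels), "R" (3x3) and "t" (3): a world point X has camera coordinates R X + t. Camera axes: x right, y down, z forward; pixel columns grow to the right and rows downward; lengths in mm; the calibration is good to about 2 mm. The wrist camera is an equidistant fisheye: a pixel r from the principal point sees the ray r / f radians off the axis. A picture is of the moment at which its call begins: read the wrist's pose just before it. get_calibration takes no time and is no camera call; for the wrist camera it gives the pose at the moment of the call.
- r.close_job(): hands the job in, once; it reports no verdict.
Trained networks look in the newest picture that a camera, given by its name, has taken for a name from the list of things; names that differ only in an ending like _2 or _b are one class to them, and where a whole thing is asked for, a point or a joint stands for the part that bears it (a point fixed in the world has none). Each returns a list of dicts, best first, with "conf" (0 to 1); they miss things now and then, are a little off and sometimes report something else, mostly with a low value. They report only what shows in the picture. A call takes as long as a camera call. They do not tell look-alikes from the thing itself.
- r.cut_out(camera, query): "pixels" (384x512 bool, what is visible of it) and "box" ([centre column, centre row, width, height] in pixels, round what is visible of it).
The state is a dict: "t": time; "qpos": joint angles; "qvel": joint speeds; "tau": joint torques, N m; "eef_pos": TCP position; "orientation": TCP orientation; "ft_force": force on the tool from outside, world axes, zero at the start; "moment": the same for the moment, N m; "gripper_width": finger opening in mm.
Only numpy, scipy, OpenCV 4.12 (cv2) and the standard library are available. Lean on these libraries where they do the work, as an engineer would, in place of code of your own. Each camera call takes 0.05 s, during which the arm holds its last target. There are 200 camera calls.

## Working session

There is one attempt and no reset: what is moved stays moved. The work goes in short steps, Python scripts to look and compute and a shell command to move; the robot and the scene stay as the last step left them, time stands still between calls to the robot, and variables do not carry over. Pictures are saved under pics/ and viewed, about 8 in all and at most 12, crops included, and the job is handed in when it is done.

```bash
ls; mkdir -p pics
cat > h.py <<'E'
import numpy as np, cv2
from plant import r
def world(cam, pix, depth):
    c=r.get_calibration(cam); K=np.array(c["mtx"]);R=np.array(c["R"]);t=np.array(c["t"])
    v,u=np.nonzero(pix&(depth>0)); d=depth[v,u]
    x=(u-K[0,2])/K[0,0];y=(v-K[1,2])/K[1,1]
    if cam=="wrist":
        rr=np.hypot(x,y)+1e-9; s=np.tan(rr)/rr; x=x*s;y=y*s
    P=np.stack([x*d,y*d,d],1)
    return (P-t)@R
E
python3 - <<'E'
from h import *
for n in("top","side"):
    p,d=r.capture(n); cv2.imwrite(f"pics/{n}0.png",p[:,:,::-1]); np.save(f"{n}0.npy",d)
    for q in ["clamp","tray","bolt","nut","bolt_bin","nut_bin","handle_grip","paddle","pad_face","jaw_block","stop"]:
        for o in r.cut_out(n,q)[:4]:
            P=world(n,o["pixels"],d)
            print(n,q,round(o["conf"],2),np.round(o["box"]).astype(int),np.round(np.median(P,0)) if len(P) else 0, np.round(np.percentile(P,[2,98],axis=0)).tolist() if len(P) else 0)
    print(r.get_calibration(n))
print(r.read_state())
E
```

```text
pics
top clamp 0.7 [319 178   9  21] [533. -68.  41.] [[505.0, -76.0, 8.0], [565.0, -63.0, 50.0]]
top clamp 0.64 [338 175 162  62] [ 546. -200.   12.] [[470.0, -369.0, 6.0], [628.0, 102.0, 101.0]]
top tray 0.79 [292 178  45  51] [530.   8.  20.] [[458.0, -54.0, 13.0], [603.0, 73.0, 51.0]]
top tray 0.59 [404 282  63  57] [ 230. -335.    8.] [[162.0, -415.0, -1.0], [301.0, -249.0, 39.0]]
top tray 0.47 [361 176  92  25] [ 546. -104.   45.] [[508.0, -236.0, 10.0], [570.0, -65.0, 62.0]]
top bolt_bin 0.87 [185 201  48  40] [464. 328.   8.] [[407.0, 259.0, 1.0], [518.0, 386.0, 53.0]]
top bolt_bin 0.18 [390 110  30  21] [ 726. -266.   96.] [[708.0, -293.0, 8.0], [757.0, -251.0, 151.0]]
top nut_bin 0.71 [141 269  56  48] [255. 449.   9.] [[197.0, 372.0, 1.0], [319.0, 512.0, 53.0]]
top nut_bin 0.59 [177 151  46  41] [613. 355.   9.] [[551.0, 287.0, 0.0], [665.0, 415.0, 52.0]]
top handle_grip 0.9 [339 176 166  64] [ 546. -199.   12.] [[468.0, -369.0, 5.0], [628.0, 104.0, 101.0]]
top handle_grip 0.31 [292 169  22   4] [563.  13.  32.] [[559.0, -25.0, 27.0], [566.0, 34.0, 41.0]]
top paddle 0.33 [
[... 3254 characters left out ...]
195.35419396, 1465.27156692])}
{'t': 1.2, 'qpos': array([-9.27388172e-01,  3.84692193e-01,  7.86928525e-03,  5.69339633e-05,
       -1.19397681e+00, -2.58593207e-01]), 'qvel': array([-1.09141593e-03,  7.02259172e-04,  5.25794929e-04, -1.86493871e-04,
       -1.18532046e-04, -2.54770145e-05]), 'tau': array([ 8.79234467e-04, -3.90479779e+01,  1.87625027e+01,  4.22447965e+00,
        1.55520695e-02, -1.27653195e-05]), 'eef_pos': array([ 234.61413338, -579.27132068,  239.5512067 ]), 'orientation': array([-2.94706998,  1.57074328, -2.56223409]), 'ft_force': array([-0.34170773, -0.01227825, -0.67737097]), 'moment': array([-0.02268825,  0.05002514, -0.0265353 ]), 'gripper_width': 87.00061124493898}
```

Run:
```python
import cv2
p=cv2.imread("pics/top0.png")
cv2.imwrite("pics/top0big.png",cv2.resize(p[80:320,110:450],None,fx=2.35,fy=2.35,interpolation=cv2.INTER_CUBIC))
```

```text
(no output)
```

View pics/top0big.png

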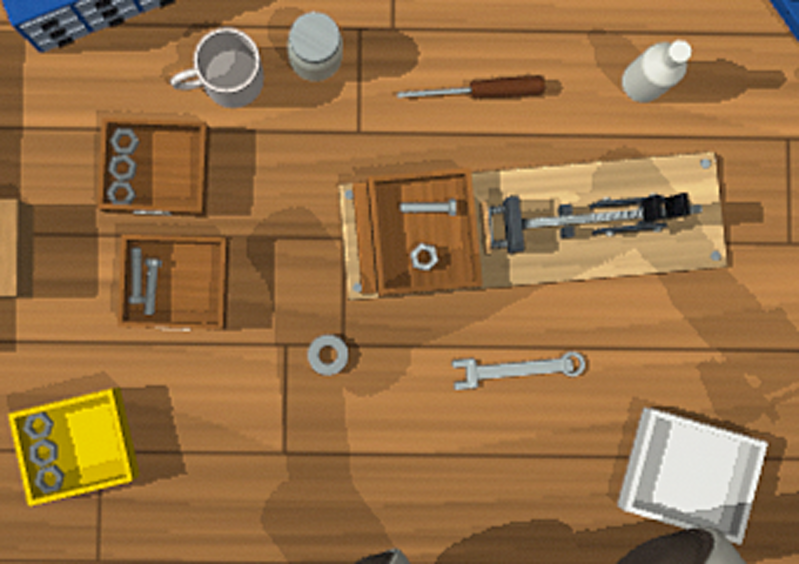

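```bash
cat >> h.py <<'E'
from scipy.spatial.transform import Rotation as Ro
def Rt(s): return Ro.from_euler("xyz",s["orientation"]).as_matrix()
def plan(target, yaxis_deg=None, down=True):
    """tool-frame shift (mm) and x-turn (deg) to a TCP target with tool straight down and y along yaxis_deg (mod 180)"""
    s=r.read_state(); R=Rt(s); d=R.T@(np.array(target,float)-s["eef_pos"])
    a=np.degrees(np.arctan2(R[1,1],R[0,1]))
    print("t",round(s["t"],2),"pos",np.round(s["eef_pos"],1),"yang",round(a,1),"xaxis",np.round(R[:,0],3),"q6",round(s["qpos"][5],2),"w",round(s["gripper_width"],1),"F",np.round(s["ft_force"],1))
    msg=["shift(now axes)",np.round(d,1).tolist()]
    if yaxis_deg is not None:
        t=(yaxis_deg-a+90)%180-90   # world z turn
        Y=np.radians(a+t); y=np.array([np.cos(Y),np.sin(Y),0]); x=np.array([0,0,-1.]); Rd=np.stack([x,y,np.cross(x,y)],1)
        msg+=["rotvec deg",np.round(np.degrees(Ro.from_matrix(R.T@Rd).as_rotvec()),1).tolist(),"end-axes shift",np.round(Rd.T@(np.array(target)-s["eef_pos"]),1).tolist()]
    print(*msg)
E
python3 - <<'E'
from h import *
s=r.read_state(); print(np.round(Rt(s),3))
d=np.load("top0.npy"); P=world("top",np.ones((384,512),bool),d)
def rect(m,n): 
    (c,wh,a)=cv2.minAreaRect(P[m][:,:2].astype(np.float32)); print(n,np.round(c,1),np.round(wh,1),round(a,2))
x,y,z=P.T
rect((x>440)&(x<650)&(y>-400)&(y<130)&(z>8)&(z<16),"board")
rect((x>440)&(x<620)&(y>-75)&(y<74)&(z>42)&(z<54),"tray")
rect((x>380)&(x<530)&(y>250)&(y<400)&(z>45)&(z<56),"boltbin")
rect((x>535)&(x<680)&(y>270)&(y<425)&(z>45)&(z<56),"nutbin")
rect((x>500)&(x<620)&(y>-350)&(y<-250)&(z>80),"handle")
plan([530,10,260],0)
E
```

```text
[[-0.    -0.375  0.927]
 [-0.     0.927  0.375]
 [-1.    -0.    -0.   ]]
board [ 543.6 -127.4] [191.8 511.9] 0.47
tray [532.    2.6] [150.6 155. ] 6.06
boltbin [463.1 324.3] [131.1 115.1] 89.11
nutbin [609.4 352. ] [130.6 116.4] 88.73
handle [ 558.9 -277.1] [28.2 45.7] 6.57
t 1.2 pos [ 234.6 -579.3  239.6] yang 112.0 xaxis [-0. -0. -1.] q6 -0.26 w 87.0 F [-0.3 -0.  -0.7]
shift(now axes) [-20.5, 435.3, 495.0] rotvec deg [-68.0, -0.0, -0.0] end-axes shift [-20.4, -295.4, 589.3]
```

```bash
python3 -m pendant '[[[-1,25,29],[0,0,0],0],[[-1,25,29],[0,0,0],0],[[-1,25,29],[0,0,0],0],[[-1,25,29],[0,0,0],0],[[-1,25,29],[0,0,0],0],[[-1,25,29],[0,0,0],0],[[-1,25,29],[0,0,0],0],[[-1,25,29],[0,0,0],0],[[-1,25,29],[0,0,0],0],[[-1,25,29],[0,0,0],0]]'
python3 -m pendant '[[[-1,18,20],[-6.8,0,0],0],[[-1,15,22],[-6.8,0,0],0],[[-1,12,24],[-6.8,0,0],0],[[-1,9,26],[-6.8,0,0],0],[[-1,6,26],[-6.8,0,0],0],[[-1,3,27],[-6.8,0,0],0],[[-1,0,27],[-6.8,0,0],0],[[-1,-3,27],[-6.8,0,0],0],[[-1,-6,26],[-6.8,0,0],0],[[-1,-9,25],[-6.8,0,0],0]]'
cat > look.py <<'E'
import sys
from h import *
n=sys.argv[1]; k=sys.argv[2]
p,d=r.capture(n); cv2.imwrite(f"pics/{k}.png",p[:,:,::-1]); np.save(f"{k}.npy",d)
for q in sys.argv[3:]:
    for o in r.cut_out(n,q)[:3]:
        P=world(n,o["pixels"],d)
        if len(P)<5: continue
        hi=P[P[:,2]>np.percentile(P[:,2],30)]
        c,wh,a=cv2.minAreaRect(hi[:,:2].astype(np.float32))
        print(q,round(o["conf"],2),np.round(o["box"]).astype(int),np.round(np.median(P,0),1),"z",np.round(np.percentile(P[:,2],[2,98])),"rect",np.round(c,1),np.round(wh,1),round(a,1))
E
python3 - <<'E'
from h import *
plan([530,10,260],0)
E
python3 look.py wrist w1 bolt nut tray
```

```text
t: 2.03
eef_pos: [414.1, -231.8, 248.4]
orientation: [-1.324, 1.568, -0.953]
ft_force: [0.2, 0.5, 0.2]
gripper_width: 87.2
t: 2.87
eef_pos: [539.2, 25.2, 262.4]
orientation: [-1.798, 1.562, -0.18]
ft_force: [0.5, -0.4, -0.3]
gripper_width: 87.3
t 2.87 pos [539.2  25.2 262.4] yang -177.3 xaxis [ 0.009 -0.002 -1.   ] q6 -0.3 w 87.3 F [ 0.5 -0.4 -0.3]
shift(now axes) [2.3, 10.0, -14.8] rotvec deg [2.7, -0.1, 0.5] end-axes shift [2.4, 9.2, -15.2]
bolt 0.58 [237 147  19  55] [565.3   0.8  31.8] z [26. 39.] rect [564.3   4.4] [20.2 69.1] 3.4
nut 0.93 [286 156  26  24] [502.4   9.   34.3] z [18. 36.] rect [501.6   7.8] [29.7 30.4] 44.2
nut 0.39 [384  73  27 114] [ 361.4 -112.2    6.7] z [-1.  9.] rect [ 359.  -115.4] [ 37.1 169. ] 4.7
tray 0.77 [260 155 126 105] [529.9   9.9  19. ] z [17. 49.] rect [532.    7.9] [150.1 130.7] 5.6
tray 0.64 [470  11  43  22] [ 204.3 -252.9   23.2] z [ 2. 37.] rect [ 208.1 -266.1] [36.2 59.8] 74.7
tray 0.47 [361 232  31  28] [368.7 117.1  14.3] z [-1. 16.] rect [370.1 121.8] [34.1 51.6] 46.9
```

Run:
```python
import cv2
p=cv2.imread("pics/w1.png")
cv2.imwrite("pics/w1b.png",cv2.resize(p[95:215,190:340],None,fx=5,fy=5,interpolation=cv2.INTER_CUBIC))
```

```text
(no output)
```

View pics/w1b.png

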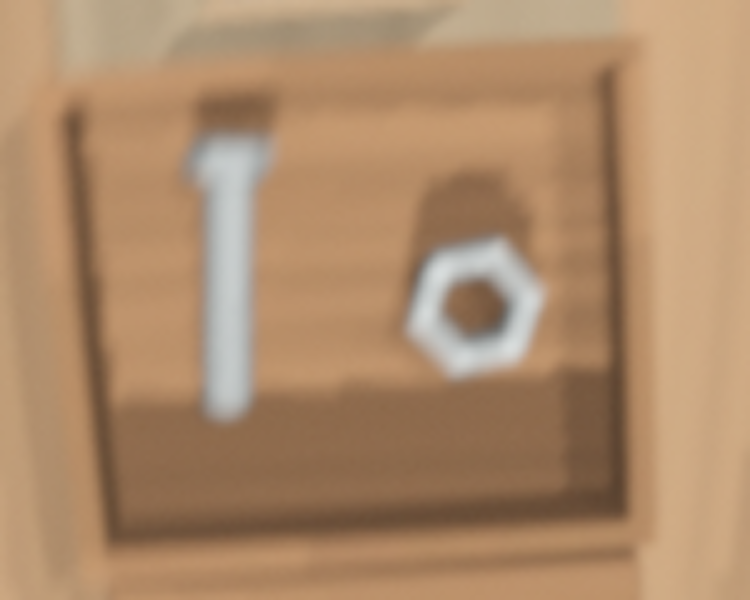

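Run:
```python
from h import *
plan([564.5,1,90],3.4)
```

```text
t 3.07 pos [538.7  24.3 261.8] yang -177.7 xaxis [ 0.008 -0.002 -1.   ] q6 -0.31 w 87.2 F [ 0.  -0.7  0.4]
shift(now axes) [172.1, -23.5, -24.0] rotvec deg [-1.1, -0.1, 0.4] end-axes shift [171.8, -24.3, -24.8]
```

```bash
python3 -m pendant '[[[29,-5,-5],[-1.1,0,0.4],173],[[29,-5,-5],[0,0,0],173],[[29,-5,-5],[0,0,0],173],[[29,-5,-5],[0,0,0],173],[[29,-5,-5],[0,0,0],173],[[25,0,0],[0,0,0],173],[[0,0,0],[0,0,0],173]]'
python3 - <<'E'
from h import *
plan([564.5,1,38.5],3.4)
E
python3 look.py wrist w2 bolt
```

```text
t: 3.65
eef_pos: [566.4, -7.3, 91.2]
orientation: [-1.628, 1.56, -0.012]
ft_force: [-1.4, -0.7, -0.8]
gripper_width: 48.3
t 3.65 pos [566.4  -7.3  91.2] yang -177.4 xaxis [ 0.011 -0.    -1.   ] q6 -0.23 w 48.3 F [-1.4 -0.7 -0.8]
shift(now axes) [52.7, 2.1, 8.4] rotvec deg [-0.8, -0.0, 0.6] end-axes shift [52.7, 1.5, 8.4]
bolt 0.75 [260 220  31  84] [568.9  -8.6  36.7] z [26. 44.] rect [567.3   1.1] [18.6 65.7] 4.2
bolt 0.7 [338 234  46  43] [509.3   2.   38.3] z [23. 41.] rect [522.6  -9.3] [28.8 71.6] 46.8
```

View pics/w2.png

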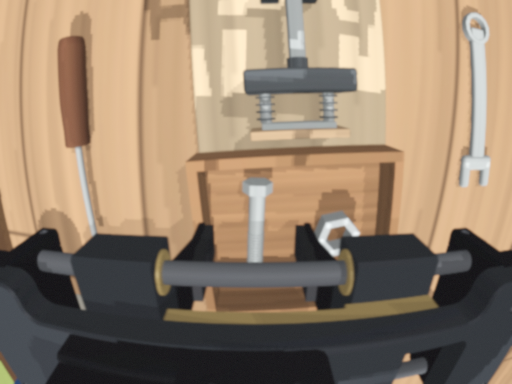

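```bash
python3 -m pendant '[[[0,0,4],[-0.8,0,0.6],173],[[0,0,4],[0,0,0],173],[[0,0,0],[0,0,0],173],[[0,0,0],[0,0,0],173],[[15,0,0],[0,0,0],173],[[15,0,0],[0,0,0],173],[[12,0,0],[0,0,0],173],[[8,0,0],[0,0,0],173]]'
python3 - <<'E'
from h import *
plan([565,1,38.5],3.4)
E
```

```text
t: 4.42
eef_pos: [578.8, 4.8, 60.7]
orientation: [-1.485, 1.534, 0.152]
ft_force: [-3.1, -0.5, 3.2]
gripper_width: 27.5
t 4.42 pos [578.8   4.8  60.7] yang -176.2 xaxis [ 0.037  0.006 -0.999] q6 -0.23 w 27.5 F [-3.1 -0.5  3.2]
shift(now axes) [21.6, 14.8, -3.0] rotvec deg [0.4, 0.2, 2.1] end-axes shift [22.2, 14.0, -3.0]
```

```bash
python3 -m pendant '[[[-15,0,0],[0,0,0],173],[[-15,0,0],[0,0,0],173],[[0,0,0],[0,0,0],173],[[0,0,0],[0,0,0],173]]'
python3 - <<'E'
from h import *
plan([565,1,38.5],3.4)
E
python3 look.py wrist w3 bolt tray
```

```text
t: 4.75
eef_pos: [576.7, 5.3, 90.9]
orientation: [-1.485, 1.536, 0.153]
ft_force: [-0.4, 0.7, -0.3]
gripper_width: 28.0
t 4.75 pos [576.7   5.3  90.9] yang -176.2 xaxis [ 0.034  0.005 -0.999] q6 -0.23 w 28.0 F [-0.4  0.7 -0.3]
shift(now axes) [52.0, 13.8, -3.6] rotvec deg [0.4, 0.2, 2.0] end-axes shift [52.4, 12.0, -3.5]
bolt 0.61 [274 209  27  90] [566.1  -7.1  31.9] z [24. 38.] rect [563.9   2.3] [19.1 69.9] 4.2
tray 0.96 [312 220 222 172] [539.2 -18.7  18.9] z [17. 48.] rect [532.1   9.2] [150.9 132.2] 6.3
tray 0.38 [308 156 193 312] [ 549.5 -102.5   11.7] z [10. 58.] rect [535.4 -43.4] [148.8 246.9] 6.2
```

View pics/w3.png

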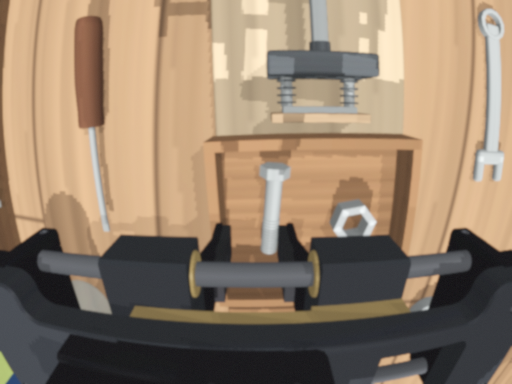

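```bash
python3 -m pendant '[[[0,6,-3.5],[0.4,0,2],173],[[0,6,0],[0,0,0],173],[[0,0,0],[0,0,0],173]]'
python3 - <<'E'
from h import *
plan([565,1,38.5],3.4)
E
```

```text
t: 5.15
eef_pos: [563.2, 0.7, 88.3]
orientation: [1.111, 1.565, 2.741]
ft_force: [-0.2, -0.2, 0.4]
gripper_width: 27.9
t 5.15 pos [563.2   0.7  88.3] yang -176.6 xaxis [-0.005  0.002 -1.   ] q6 -0.22 w 27.9 F [-0.2 -0.2  0.4]
shift(now axes) [49.8, -2.1, 0.1] rotvec deg [0.0, 0.1, -0.3] end-axes shift [49.8, -1.8, 0.2]
```

```bash
python3 -m pendant '[[[12,-1,0],[0,0,-0.3],173],[[12,0,0],[0,0,0],173],[[0,0,0],[0,0,0],173]]'
python3 -c "
from h import *
plan([565,1,38.5],3.4)"; python3 -m pendant '[[[10,0,0],[0,0,0],173],[[8,0,0],[0,0,0],173],[[0,0,0],[0,0,0],173]]'
python3 -c "
from h import *
plan([565,1,38.5],3.4)"
```

```text
t: 5.4
eef_pos: [563.9, 0.9, 63.4]
orientation: [-0.822, 1.567, 0.808]
ft_force: [-1.0, -0.0, -0.2]
gripper_width: 28.4
t 5.4 pos [563.9   0.9  63.4] yang -176.6 xaxis [ 0.003  0.003 -1.   ] q6 -0.23 w 28.4 F [-1.  -0.  -0.2]
shift(now axes) [24.9, -1.1, -0.1] rotvec deg [0.0, 0.2, 0.2] end-axes shift [24.9, -1.1, 0.0]
t: 5.65
eef_pos: [563.8, 1.1, 44.1]
orientation: [-0.975, 1.566, 0.656]
ft_force: [-0.3, 0.0, -0.1]
gripper_width: 28.2
t 5.65 pos [563.8   1.1  44.1] yang -176.5 xaxis [ 0.003  0.003 -1.   ] q6 -0.23 w 28.2 F [-0.3  0.  -0.1]
shift(now axes) [5.6, -1.1, -0.2] rotvec deg [0.1, 0.1, 0.2] end-axes shift [5.6, -1.1, -0.2]
```

```bash
python3 -m pendant '[[[5.5,-1,0],[0,0,0],173],[[0,0,0],[0,0,0],255],[[0,0,0],[0,0,0],255],[[0,0,0],[0,0,0],255],[[0,0,0],[0,0,0],255],[[0,0,0],[0,0,0],255]]'
python3 -m pendant '[[[-5,0,0],[0,0,0],255],[[-15,0,0],[0,0,0],255],[[-20,0,0],[0,0,0],255],[[-25,0,0],[0,0,0],255],[[-20,0,0],[0,0,0],255],[[0,0,0],[0,0,0],255]]'
python3 -c "
from h import *
plan([463,302,110],90)"
```

```text
t: 6.15
eef_pos: [565.6, 1.4, 38.3]
orientation: [-1.097, 1.566, 0.535]
ft_force: [-0.8, 0.2, -1.5]
gripper_width: 10.9
t: 6.65
eef_pos: [563.9, 0.6, 127.0]
orientation: [-0.349, 1.569, 1.282]
ft_force: [-0.1, 0.2, 0.5]
gripper_width: 10.9
t 6.65 pos [563.9   0.6 127. ] yang -176.5 xaxis [ 0.     0.001 -1.   ] q6 -0.23 w 10.9 F [-0.1  0.2  0.5]
shift(now axes) [17.4, 82.5, 306.9] rotvec deg [-86.5, 0.0, 0.1] end-axes shift [17.0, -301.4, 100.9]
```

```bash
python3 -m pendant '[[[0,6,23],[-6.6,0,0],255],[[0,3,24],[-6.6,0,0],255],[[0,1,24],[-6.6,0,0],255],[[0,-2,24],[-6.6,0,0],255],[[0,-5,24],[-6.6,0,0],255],[[0,-8,23],[-6.6,0,0],255],[[0,-10,22],[-6.6,0,0],255],[[0,-13,21],[-6.6,0,0],255],[[0,-15,19],[-6.6,0,0],255],[[0,-17,17],[-6.6,0,0],255]]'
python3 -m pendant '[[[0,-19,15],[-6.6,0,0],255],[[0,-21,13],[-6.6,0,0],255],[[0,-22,10],[-6.6,0,0],255],[[0,0,0],[0,0,0],255]]'
python3 -c "
from h import *
plan([463,302,80],90)"
```

```text
t: 7.48
eef_pos: [480.2, 233.7, 126.9]
orientation: [-1.743, 1.568, 1.084]
ft_force: [0.6, 0.1, -1.6]
gripper_width: 10.7
t: 7.82
eef_pos: [451.0, 308.1, 125.6]
orientation: [-1.72, 1.568, 1.477]
ft_force: [-0.0, 0.9, -0.9]
gripper_width: 10.7
t 7.82 pos [451.  308.1 125.6] yang -86.8 xaxis [ 0.     0.003 -1.   ] q6 0.73 w 10.7 F [-0.   0.9 -0.9]
shift(now axes) [45.6, 6.9, -11.6] rotvec deg [3.2, -0.0, 0.2] end-axes shift [45.6, 6.1, -12.0]
```

```bash
python3 -m pendant '[[[10,3,-7],[3.2,0,0],255],[[15,3,-7],[0,0,0],255],[[20,0,0],[0,0,0],255],[[0,0,0],[0,0,0],255]]'
python3 -c "
from h import *
plan([464,302,30],90)"
python3 look.py wrist w4 bolt_bin
```

```text
t: 8.15
eef_pos: [464.1, 304.0, 79.1]
orientation: [-1.66, 1.566, 1.48]
ft_force: [-0.6, -1.5, 0.1]
gripper_width: 11.0
t 8.15 pos [464.1 304.   79.1] yang -90.1 xaxis [ 0.     0.004 -1.   ] q6 0.7 w 11.0 F [-0.6 -1.5  0.1]
shift(now axes) [49.1, 2.2, 0.1] rotvec deg [-0.1, -0.0, 0.2] end-axes shift [49.1, 2.0, 0.1]
bolt_bin 0.57 [180  49 205  94] [589.7 359.5  11.2] z [ 9. 55.] rect [593.4 354.4] [131.9  78.6] 87.4
bolt_bin 0.56 [227 216 210 175] [492.1 332.7  19.7] z [ 8. 54.] rect [467.1 325.3] [130.7 115.9] 89.0
```

View pics/w4.png

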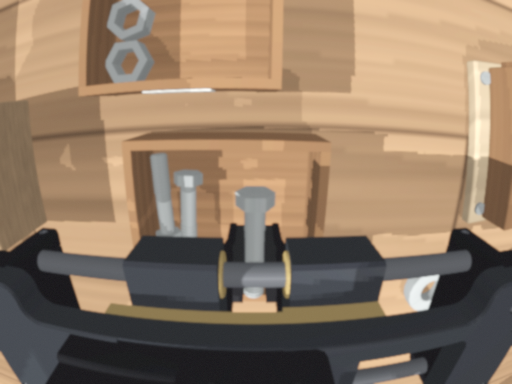

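```bash
python3 -m pendant '[[[14,1,0],[0,0,0],255],[[16,1,0],[0,0,0],255],[[12,0,0],[0,0,0],255],[[6,0,0],[0,0,0],255],[[0,0,0],[0,0,0],255]]'
python3 -c "
from h import *
plan([464,302,30],90)"
```

```text
t: 8.67
eef_pos: [470.2, 306.6, 39.9]
orientation: [-2.306, 1.548, 0.835]
ft_force: [0.1, -0.5, -0.8]
gripper_width: 11.0
t 8.67 pos [470.2 306.6  39.9] yang -90.0 xaxis [ 0.015  0.017 -1.   ] q6 0.7 w 11.0 F [ 0.1 -0.5 -0.8]
shift(now axes) [9.7, 4.7, 6.3] rotvec deg [-0.0, -0.9, 1.0] end-axes shift [9.9, 4.6, 6.2]
```

```bash
python3 -m pendant '[[[0,4,5],[0,-0.9,1],255],[[4,0,0],[0,0,0],255],[[3,0,0],[0,0,0],255],[[0,0,0],[0,0,0],255]]'
python3 -c "
from h import *
plan([464,302,31],90)"
```

```text
t: 9.0
eef_pos: [466.3, 303.7, 35.9]
orientation: [-2.474, 1.568, 0.667]
ft_force: [0.5, -0.4, -0.9]
gripper_width: 10.8
t 9.0 pos [466.3 303.7  35.9] yang -90.0 xaxis [ 0.002  0.002 -1.   ] q6 0.7 w 10.8 F [ 0.5 -0.4 -0.9]
shift(now axes) [4.9, 1.7, 2.3] rotvec deg [-0.0, -0.1, 0.1] end-axes shift [4.9, 1.7, 2.3]
```

```bash
python3 -m pendant '[[[5,1.5,2],[0,0,0],255],[[0,0,0],[0,0,0],255],[[0,0,0],[0,0,0],165],[[0,0,0],[0,0,0],165],[[0,0,0],[0,0,0],165],[[0,0,0],[0,0,0],165]]'
python3 -c "
from h import *
plan([464,302,31],90)"
python3 -m pendant '[[[-10,0,0],[0,0,0],165],[[-20,0,0],[0,0,0],165],[[-25,0,0],[0,0,0],165],[[-30,0,0],[0,0,0],100],[[-30,0,0],[0,0,0],50],[[-15,0,0],[0,0,0],0],[[0,0,0],[0,0,0],0]]'
python3 look.py wrist w5 bolt
python3 -c "
from h import *
plan([502,8,160],104)"
```

```text
t: 9.5
eef_pos: [464.8, 302.8, 31.7]
orientation: [-2.458, 1.565, 0.685]
ft_force: [0.4, 0.9, -0.8]
gripper_width: 27.6
t 9.5 pos [464.8 302.8  31.7] yang -90.0 xaxis [ 0.004  0.004 -1.   ] q6 0.7 w 27.6 F [ 0.4  0.9 -0.8]
shift(now axes) [0.7, 0.8, 0.8] rotvec deg [0.0, -0.3, 0.2] end-axes shift [0.7, 0.8, 0.8]
t: 10.08
eef_pos: [464.4, 301.8, 171.0]
orientation: [-2.755, 1.566, 0.387]
ft_force: [0.5, 0.5, -0.3]
gripper_width: 49.8
bolt 0.79 [254 183  20  66] [466.2 300.4  15.7] z [ 7. 22.] rect [460.1 301.6] [18.3 69.1] 89.7
t 10.18 pos [463.1 300.8 167.7] yang -90.0 xaxis [ 0.001 -0.001 -1.   ] q6 0.7 w 57.5 F [ 0.2  0.3 -0.5]
shift(now axes) [8.1, 292.8, -38.8] rotvec deg [-14.0, -0.0, -0.1] end-axes shift [7.7, 293.5, 33.1]
```

```bash
python3 -m pendant '[[[1,36,-5],[-7,0,0],0],[[1,36,0],[-7,0,0],0],[[1,36,4],[0,0,0],0],[[1,36,4],[0,0,0],0],[[1,36,4],[0,0,0],0],[[1,36,4],[0,0,0],0],[[1,36,4],[0,0,0],0],[[0,33,4],[0,0,0],0],[[0,0,0],[0,0,0],0],[[0,0,0],[0,0,0],0]]'
python3 look.py wrist w6 nut
python3 -c "
from h import *
plan([502,8,80],104)
o=r.cut_out('wrist','nut')[0]; d=np.load('w6.npy'); P=world('wrist',o['pixels'],d); P=P[P[:,2]>30]
h=cv2.convexHull(P[:,:2].astype(np.float32)); print(np.round(P.mean(0),1),len(P))
for a in range(0,60,5):
  w=[np.ptp(P[:,:2]@[np.cos(np.radians(a+k)),np.sin(np.radians(a+k))]) for k in(0,60,120)]; print(a,np.round(np.mean(w),1),end=' | ')"
```

```text
t: 11.02
eef_pos: [494.3, 2.5, 145.4]
orientation: [0.138, 1.54, -2.748]
ft_force: [1.0, 0.2, -0.2]
gripper_width: 87.1
t 11.12 pos [494.4   3.8 145.7] yang -75.2 xaxis [-0.028 -0.012 -1.   ] q6 1.49 w 86.8 F [-1.5 -0.1  0.1]
shift(now axes) [65.4, -2.4, -10.4] rotvec deg [0.8, 1.7, -0.3] end-axes shift [65.7, -2.2, -8.4]Traceback (most recent call last):
  File "<string>", line 4, in <module>
    o=r.cut_out('wrist','nut')[0]; d=np.load('w6.npy'); P=world('wrist',o['pixels'],d); P=P[P[:,2]>30]
      ~~~~~~~~~~~~~~~~~~~~~~~~^^^
IndexError: list index out of range
```

View pics/w6.png

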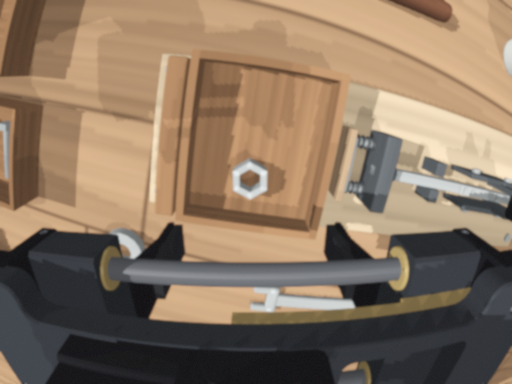

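```bash
python3 -c "
from h import *
p=cv2.imread('pics/w6.png').astype(int); d=np.load('w6.npy')
m=np.zeros(d.shape,bool); b=p[155:203,228:275]; m[155:203,228:275]=(np.ptp(b,axis=2)<25)&(b.max(2)>120)
P=world('wrist',m,d); P=P[(P[:,2]>28)&(P[:,2]<42)]
c,wh,a=cv2.minAreaRect(P[:,:2].astype(np.float32)); print(len(P),np.round(P.mean(0),1),np.round(c,1),wh,a)
print([(a,round(float(np.mean([np.ptp(P[:,:2]@[np.cos(np.radians(a+k)),np.sin(np.radians(a+k))]) for k in(0,60,120)])),1)) for a in range(0,60,6)])
plan([c[0],c[1],80],104)"
```

```text
660 [503.   10.9  35.2] [502.6  10.7] (34.15098571777344, 28.775402069091797) 15.108112335205078
[(0, 32.8), (6, 33.5), (12, 33.8), (18, 33.8), (24, 33.4), (30, 32.6), (36, 31.5), (42, 30.3), (48, 30.4), (54, 31.7)]
t 11.17 pos [494.9   4.6 146.2] yang -75.1 xaxis [-0.027 -0.012 -1.   ] q6 1.49 w 86.9 F [ 0.2 -0.3  0.4]
shift(now axes) [65.9, -4.2, -10.9] rotvec deg [0.9, 1.7, -0.3] end-axes shift [66.2, -4.1, -8.9]
```

```bash
python3 -m pendant '[[[15,-2,-4],[0.9,1.7,-0.3],108],[[20,-2,-4],[0,0,0],108],[[20,0,0],[0,0,0],108],[[0,0,0],[0,0,0],108],[[0,0,0],[0,0,0],108]]'
python3 -c "
from h import *
plan([502.5,10,39],105)"
```

```text
t: 11.58
eef_pos: [503.0, 17.1, 90.3]
orientation: [-3.002, 1.565, 0.394]
ft_force: [0.7, 0.6, 0.9]
gripper_width: 61.4
t 11.58 pos [503.   17.1  90.3] yang -75.5 xaxis [ 0.006  0.002 -1.   ] q6 1.47 w 61.4 F [0.7 0.6 0.9]
shift(now axes) [51.3, 6.7, 2.6] rotvec deg [-0.5, -0.4, 0.0] end-axes shift [51.3, 6.7, 2.3]
```

```bash
python3 -m pendant '[[[0,6,2],[-0.5,-0.4,0],108],[[10,0,0],[0,0,0],108],[[12,0,0],[0,0,0],108],[[0,0,0],[0,0,0],108],[[0,0,0],[0,0,0],108]]'
python3 -c "
from h import *
plan([502.5,10,38.5],105)"
```

```text
t: 12.0
eef_pos: [505.2, 12.9, 70.7]
orientation: [-3.01, 1.565, 0.4]
ft_force: [0.1, -0.2, -0.3]
gripper_width: 50.4
t 12.0 pos [505.2  12.9  70.7] yang -74.6 xaxis [ 0.005  0.002 -1.   ] q6 1.49 w 50.4 F [ 0.1 -0.2 -0.3]
shift(now axes) [32.1, 2.1, 3.6] rotvec deg [0.4, -0.3, 0.0] end-axes shift [32.2, 2.1, 3.4]
```

```bash
python3 -m pendant '[[[6,2,3.5],[0.4,-0.3,0],108],[[10,0,0],[0,0,0],108],[[10,0,0],[0,0,0],108],[[5,0,0],[0,0,0],108],[[0,0,0],[0,0,0],108]]'
python3 -c "
from h import *
plan([502.5,10,38.5],105)"
```

```text
t: 12.42
eef_pos: [503.8, 9.7, 40.7]
orientation: [-2.972, 1.565, 0.429]
ft_force: [0.3, -0.7, -0.3]
gripper_width: 50.4
t 12.42 pos [503.8   9.7  40.7] yang -75.1 xaxis [ 0.005  0.003 -1.   ] q6 1.49 w 50.4 F [ 0.3 -0.7 -0.3]
shift(now axes) [2.2, -0.6, 1.2] rotvec deg [-0.1, -0.3, 0.1] end-axes shift [2.2, -0.6, 1.2]
```

```bash
python3 -m pendant '[[[1.5,0,1],[0,0,0],108],[[0,0,0],[0,0,0],255],[[0,0,0],[0,0,0],255],[[0,0,0],[0,0,0],255],[[0,0,0],[0,0,0],255],[[0,0,0],[0,0,0],255],[[0,0,0],[0,0,0],255]]'
python3 -m pendant '[[[-5,0,0],[0,0,0],255],[[-15,0,0],[0,0,0],255],[[-20,0,0],[0,0,0],255],[[-25,0,0],[0,0,0],255],[[-20,0,0],[0,0,0],255],[[0,0,0],[0,0,0],255]]'
python3 -c "
from h import *
plan([609.4,331,120],90)"
```

```text
t: 13.0
eef_pos: [503.8, 9.5, 41.0]
orientation: [-3.031, 1.561, 0.37]
ft_force: [-0.3, -0.6, -1.3]
gripper_width: 29.9
t: 13.5
eef_pos: [501.9, 8.8, 129.5]
orientation: [-3.045, 1.567, 0.356]
ft_force: [0.5, 0.2, 0.7]
gripper_width: 29.6
t 13.5 pos [501.9   8.8 129.5] yang -75.1 xaxis [ 0.004  0.001 -1.   ] q6 1.49 w 29.6 F [0.5 0.2 0.7]
shift(now axes) [10.4, -283.8, -186.6] rotvec deg [14.9, -0.2, 0.1] end-axes shift [9.5, -322.2, -107.5]
```

```bash
python3 -m pendant '[[[1,-31,-20],[7.1,0,0],255],[[1,-33,-16],[7.1,0,0],255],[[0,-36,-11],[0,0,0],255],[[0,-36,-11],[0,0,0],255],[[0,-36,-11],[0,0,0],255],[[0,-36,-11],[0,0,0],255],[[0,-36,-11],[0,0,0],255],[[0,-34,-11],[0,0,0],255],[[0,-30,-9],[0,0,0],255],[[0,0,0],[0,0,0],255]]'
python3 -c "
from h import *
plan([609.4,331,75],90)"
```

```text
t: 14.33
eef_pos: [599.5, 334.6, 126.7]
orientation: [-2.305, 1.568, 0.835]
ft_force: [0.5, 0.7, -0.6]
gripper_width: 29.5
t 14.33 pos [599.5 334.6 126.7] yang -90.1 xaxis [ 0.002  0.002 -1.   ] q6 0.83 w 29.5 F [ 0.5  0.7 -0.6]
shift(now axes) [51.7, 3.7, -9.8] rotvec deg [-0.1, -0.1, 0.1] end-axes shift [51.7, 3.6, -9.9]
```

```bash
python3 -m pendant '[[[12,3,-6],[0,0,0],255],[[12,0,-4],[0,0,0],255],[[15,0,0],[0,0,0],255],[[0,0,0],[0,0,0],255]]'
python3 -c "
from h import *
plan([609.4,331,31],90)"
python3 look.py wrist w7 nut_bin
```

```text
t: 14.67
eef_pos: [608.5, 330.5, 81.0]
orientation: [0.124, 1.568, -3.019]
ft_force: [-1.6, 0.4, -1.2]
gripper_width: 29.5
t 14.67 pos [608.5 330.5  81. ] yang -90.1 xaxis [-0.003 -0.    -1.   ] q6 0.84 w 29.5 F [-1.6  0.4 -1.2]
shift(now axes) [50.0, -0.5, -1.0] rotvec deg [-0.1, 0.2, -0.0] end-axes shift [50.0, -0.5, -0.9]
nut_bin 0.69 [222 214 209 166] [633.7 353.9  13.9] z [ 8. 55.] rect [613.2 352.9] [130.8 115.9] 88.7
```

View pics/w7.png

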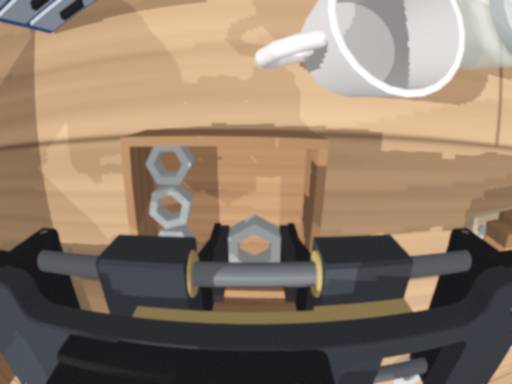

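```bash
python3 -m pendant '[[[12,0,0],[0,0,0],255],[[14,0,0],[0,0,0],255],[[10,0,0],[0,0,0],255],[[0,0,0],[0,0,0],255]]'
python3 -c "
from h import *
plan([609.4,331,31],90)"
```

```text
t: 15.1
eef_pos: [612.3, 329.8, 49.1]
orientation: [-2.46, 1.562, 0.679]
ft_force: [0.1, -0.9, -1.0]
gripper_width: 29.8
t 15.1 pos [612.3 329.8  49.1] yang -90.2 xaxis [ 0.007  0.005 -1.   ] q6 0.84 w 29.8 F [ 0.1 -0.9 -1. ]
shift(now axes) [18.1, -1.1, 3.0] rotvec deg [-0.2, -0.4, 0.3] end-axes shift [18.1, -1.2, 2.9]
```

```bash
python3 -m pendant '[[[5,-1,3],[0,-0.4,0.3],255],[[7,0,0],[0,0,0],255],[[6,0,0],[0,0,0],255],[[0,0,0],[0,0,0],255]]'
python3 -c "
from h import *
plan([609.4,331,31],90)"
python3 -m pendant '[[[0,0,0],[0,0,0],155],[[0,0,0],[0,0,0],155],[[0,0,0],[0,0,0],155],[[0,0,0],[0,0,0],155]]'
python3 -m pendant '[[[-8,0,0],[0,0,0],140],[[-18,0,0],[0,0,0],140],[[-25,0,0],[0,0,0],140],[[-30,0,0],[0,0,0],100],[[-30,0,0],[0,0,0],50],[[-30,0,0],[0,0,0],50],[[-30,0,0],[0,0,0],50],[[0,0,0],[0,0,0],50]]'
python3 look.py top t2 
python3 look.py wrist w8 nut
python3 - <<'E'
import cv2,numpy as np
from h import *
a=cv2.imread("pics/t2.png")[120:240,150:430]; cv2.imwrite("pics/t2b.png",cv2.resize(a,None,fx=2.8,fy=2.8,interpolation=cv2.INTER_CUBIC))
d=np.load("top0.npy"); P=world("top",np.ones((384,512),bool),d)
m=(abs(P[:,0]-559)<40)&(P[:,1]<-240)&(P[:,1]>-340)&(P[:,2]>70)
c,wh,an=cv2.minAreaRect(P[m][:,:2].astype(np.float32)); print("handle/trigger",np.round(c,1),np.round(wh,1),an)
ds=np.load("side0.npy"); P=world("side",np.ones((384,512),bool),ds)
m=(abs(P[:,0]-559)<40)&(P[:,1]<-240)&(P[:,1]>-340)&(P[:,2]>70)
Q=P[m]; print("side",len(Q),np.round(np.percentile(Q,[2,50,98],axis=0),1).tolist())
plan([559,-280,230],96)
E
```

```text
t: 15.43
eef_pos: [609.6, 330.8, 30.6]
orientation: [-2.238, 1.57, 0.9]
ft_force: [-0.1, 0.6, -0.4]
gripper_width: 29.7
t 15.43 pos [609.6 330.8  30.6] yang -90.2 xaxis [ 0.     0.001 -1.   ] q6 0.84 w 29.7 F [-0.1  0.6 -0.4]
shift(now axes) [-0.4, -0.2, 0.2] rotvec deg [-0.2, -0.0, 0.0] end-axes shift [-0.4, -0.2, 0.2]
t: 15.77
eef_pos: [610.4, 331.5, 31.6]
orientation: [-2.567, 1.568, 0.573]
ft_force: [-0.2, 0.6, -0.8]
gripper_width: 34.2
t: 16.43
eef_pos: [610.2, 330.5, 214.8]
orientation: [-3.047, 1.567, 0.092]
ft_force: [1.1, -0.3, 1.4]
gripper_width: 64.2
nut 0.94 [252 172  26  34] [604.6 328.8  15.9] z [-1. 18.] rect [603.9 328.8] [28.  33.8] 89.6
nut 0.28 [460 209 105  82] [558.2  94.4  20.3] z [ 2. 45.] rect [530.9 -11.7] [145.5 242. ] 6.0
handle/trigger [ 559.  -277.1] [32.4 45.7] 6.252397060394287
side 126 [[543.4, -300.2, 72.0], [554.2, -264.4, 103.6], [572.3, -253.9, 121.5]]
t 16.58 pos [606.9 328.9 206.4] yang -90.2 xaxis [-0.008 -0.006 -1.   ] q6 0.84 w 68.9 F [-0.7 -0.6 -1.1]
shift(now axes) [-19.7, 609.2, 45.9] rotvec deg [-6.2, 0.5, -0.3] end-axes shift [-23.6, 600.6, 111.3]
```

View pics/t2b.png

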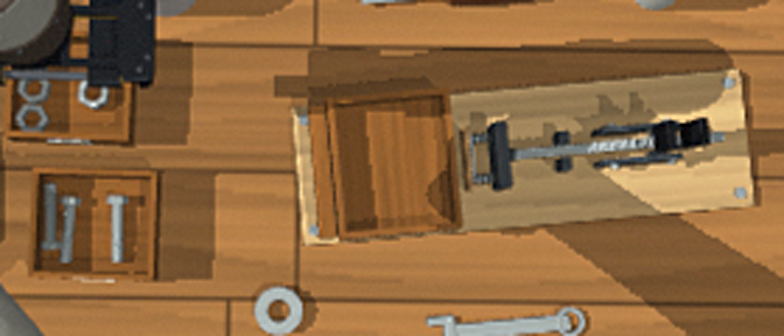

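```bash
python3 -m pendant '[[[-2,38,4],[-6.2,0.5,-0.3],0],[[-2,38,7],[0,0,0],0],[[-2,38,7],[0,0,0],0],[[-2,38,7],[0,0,0],0],[[-2,38,7],[0,0,0],0],[[-2,38,7],[0,0,0],0],[[-1,38,7],[0,0,0],0],[[-1,38,7],[0,0,0],0],[[-1,38,7],[0,0,0],0],[[-1,38,7],[0,0,0],0]]'
python3 -m pendant '[[[-1,38,7],[0,0,0],0],[[-1,38,7],[0,0,0],0],[[-1,38,7],[0,0,0],0],[[-1,34,7],[0,0,0],0],[[0,25,5],[0,0,0],0],[[0,10,0],[0,0,0],0],[[0,0,0],[0,0,0],0]]'
python3 look.py wrist w9 handle_grip paddle jaw_block pad_face
python3 -c "
from h import *
plan([559,-277,200],96.2)
p=cv2.imread('pics/w9.png'); print(r.get_calibration('wrist')['mtx'])
d=np.load('w9.npy'); P=world('wrist',np.ones((384,512),bool),d)
m=(abs(P[:,0]-559)<40)&(P[:,1]<-230)&(P[:,1]>-340)&(P[:,2]>95)&(P[:,2]<130)
c,wh,an=cv2.minAreaRect(P[m][:,:2].astype(np.float32)); print('top',m.sum(),np.round(c,1),np.round(wh,1),an)"
```

```text
t: 17.42
eef_pos: [568.3, -66.2, 207.3]
orientation: [0.201, 1.539, -2.818]
ft_force: [0.1, -0.1, -1.5]
gripper_width: 87.1
t: 18.0
eef_pos: [547.9, -266.8, 202.5]
orientation: [0.01, 1.517, -3.018]
ft_force: [0.3, -0.1, 0.3]
gripper_width: 87.1
handle_grip 0.89 [176 151 351 123] [ 565.7 -222.4   12.6] z [ 11. 116.] rect [ 546.3 -139.5] [149.7 472.7] 6.0
paddle 0.79 [284 177  29  40] [ 565.  -286.9  111.3] z [ 82. 118.] rect [ 562.9 -290.2] [27.7 13.3] 5.0
paddle 0.71 [276 176  43  49] [ 564.5 -284.6  101.8] z [ 44. 118.] rect [ 562.7 -288. ] [27.9 18.5] 5.9
jaw_block 0.83 [103 164  49  72] [ 545.6 -101.1   46.4] z [17. 60.] rect [542.1 -91.2] [70.5 57.5] 6.6
pad_face 0.98 [ 87 163  19  54] [547.9 -66.7  46.4] z [22. 49.] rect [540.2 -66.3] [65.5  8.1] 6.3
t 18.25 pos [ 549.2 -263.4  204.1] yang -83.2 xaxis [-0.05  -0.007 -0.999] q6 1.86 w 87.1 F [0.5 0.5 0.1]
shift(now axes) [3.7, 14.6, -8.3] rotvec deg [0.6, 2.9, -0.1] end-axes shift [4.1, 14.5, -8.3]
[[297.31863964   0.         254.00602581]
 [  0.         297.31863964 190.64601746]
 [  0.           0.           1.        ]]
top 1203 [ 561.7 -275.1] [29.  43.6] 6.124086856842041
```

View pics/w9.png

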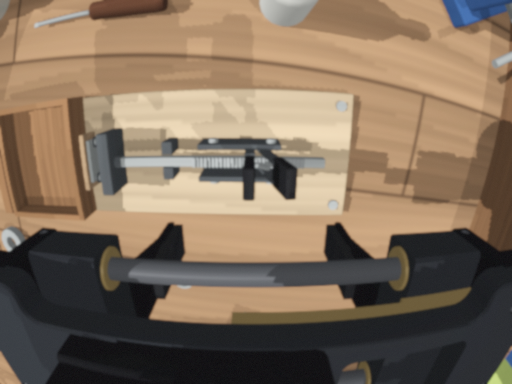

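```bash
python3 -m pendant '[[[4,6,-6],[0.6,2.9,0],0],[[10,5,-5],[0,0,0],0],[[15,0,0],[0,0,0],0],[[15,0,0],[0,0,0],0],[[0,0,0],[0,0,0],0]]'
python3 -c "
from h import *
plan([561,-274.5,101],96.1)"
```

```text
t: 18.67
eef_pos: [564.9, -267.3, 159.6]
orientation: [2.499, 1.567, -0.523]
ft_force: [-0.6, 0.3, -0.5]
gripper_width: 86.9
t 18.67 pos [ 564.9 -267.3  159.6] yang -83.2 xaxis [ 0.004 -0.002 -1.   ] q6 1.87 w 86.9 F [-0.6  0.3 -0.5]
shift(now axes) [58.6, 6.5, 4.9] rotvec deg [0.7, -0.2, -0.1] end-axes shift [58.6, 6.7, 4.7]
```

```bash
python3 -m pendant '[[[0,6,4],[0.7,0,0],0],[[8,0,0],[0,0,0],0],[[10,0,0],[0,0,0],0],[[12,0,0],[0,0,0],0],[[0,0,0],[0,0,0],0]]'
python3 -c "
from h import *
plan([561,-274.5,101],96.1)"
```

```text
t: 19.08
eef_pos: [563.4, -272.8, 128.6]
orientation: [2.373, 1.565, -0.659]
ft_force: [-1.0, 0.5, -1.0]
gripper_width: 87.2
t 19.08 pos [ 563.4 -272.8  128.6] yang -83.7 xaxis [ 0.004 -0.003 -1.   ] q6 1.87 w 87.2 F [-1.   0.5 -1. ]
shift(now axes) [27.6, 1.3, 2.7] rotvec deg [0.2, -0.2, -0.2] end-axes shift [27.6, 1.5, 2.6]
```

```bash
python3 -m pendant '[[[5,2,3],[0,0,0],60],[[9,0,0],[0,0,0],80],[[9,0,0],[0,0,0],108],[[5,0,0],[0,0,0],108],[[0,0,0],[0,0,0],108],[[0,0,0],[0,0,0],108],[[0,0,0],[0,0,0],108]]'
python3 -c "
from h import *
plan([561,-274.5,101],96.1)"
python3 look.py wrist w10 jaw_block pad_face tray paddle
```

```text
t: 19.67
eef_pos: [560.9, -275.9, 98.3]
orientation: [2.331, 1.564, -0.701]
ft_force: [-0.7, 0.1, 0.4]
gripper_width: 52.4
t 19.67 pos [ 560.9 -275.9   98.3] yang -83.7 xaxis [ 0.005 -0.004 -1.   ] q6 1.88 w 52.4 F [-0.7  0.1  0.4]
shift(now axes) [-2.7, -1.4, -0.2] rotvec deg [0.2, -0.3, -0.3] end-axes shift [-2.7, -1.4, -0.2]
jaw_block 0.9 [ 48 209  62  87] [ 552.7 -108.    44.2] z [18. 59.] rect [ 546.7 -129.1] [ 69.1 127.6] 7.0
pad_face 0.92 [ 25 204  28  67] [551.3 -70.1  44.9] z [22. 48.] rect [543.7 -70. ] [57.1  8.4] 6.5
tray 0.94 [ 15 188  29 124] [564.6 -50.5  36.5] z [14. 49.] rect [571.5 -70.3] [ 97.9 215.1] 32.6
paddle 0.96 [284 254  41  74] [ 572.4 -288.9  103.9] z [ 82. 118.] rect [ 562.3 -293. ] [28.5 14.5] 7.4
paddle 0.68 [ 46 207  66  86] [ 553.1 -107.9   43.7] z [16. 59.] rect [ 545.8 -124.4] [ 70. 137.] 7.0
paddle 0.22 [ 27 205  22  64] [551.7 -70.1  44.8] z [22. 48.] rect [543.9 -69.9] [56.5  8.4] 6.8
```

View pics/w10.png

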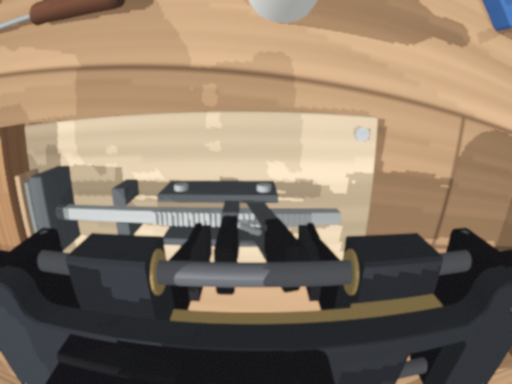

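```bash
cat > meas.py <<'E'
import sys
from h import *
k=sys.argv[1]
u=np.array([np.cos(np.radians(96.1)),np.sin(np.radians(96.1)),0]); n=np.array([-u[1],u[0],0]); C=np.array([541.3,-79,0])
p,d=r.capture("wrist"); cv2.imwrite(f"pics/{k}.png",p[:,:,::-1]); np.save(f"{k}.npy",d)
P=world("wrist",np.ones(d.shape,bool)&(d>0),d); s=(P-C)@u; l=(P-C)@n; z=P[:,2]
m=(abs(l)<33)&(abs(l)>6)&(s>-60)&(s<60)
for lo,hi,name in((50,62,"jaw"),(40,49.5,"pad+tray")):
    q=s[m&(z>lo)&(z<hi)]
    if len(q)>5:
        h,e=np.histogram(q,np.arange(-60,61,2)); print(name,[(int(a),int(b)) for a,b in zip(e,h) if b])
for q in("jaw_block","pad_face"):
    o=r.cut_out("wrist",q)
    if o:
        Q=world("wrist",o[0]["pixels"],d); S=(Q-C)@u; L=(Q-C)@n; k=(abs(L)<40)&(S>-45)&(Q[:,2]>(50 if q=="jaw_block" else 42)); 
        print(q,round(o[0]["conf"],2),"top s 5/50/95",np.round(np.percentile(S[k],[5,50,95]),1), int(k.sum()))
plan([561,-274.5,101],96.1)
E
python3 meas.py m0
python3 -m pendant '[[[-1,-1,0],[0,0,0],118],[[0,-1,0],[0,0,0],128],[[0,0,0],[0,0,0],138],[[0,-1,0],[0,0,0],148],[[0,-2,0],[0,0,0],158],[[0,-2,0],[0,0,0],168],[[0,-2,0],[0,0,0],178],[[0,-1,0],[0,0,0],186],[[0,-1,0],[0,0,0],190],[[0,0,0],[0,0,0],190]]'
python3 meas.py m1
```

```text
jaw [(-34, 144), (-32, 164), (-30, 64), (-28, 65), (-26, 60), (-24, 60), (-22, 67), (-20, 40), (-18, 4)]
pad+tray [(-58, 1), (-56, 2), (-54, 1), (-52, 1), (-50, 3), (-48, 2), (-46, 1), (-44, 1), (-42, 2), (-40, 2), (-38, 1), (-36, 3), (-34, 224), (-32, 174), (-30, 3), (-28, 3), (0, 3), (2, 26), (4, 46), (6, 213), (8, 81), (10, 58), (12, 18), (20, 15), (22, 291), (24, 113), (26, 77), (28, 61), (30, 10)]
jaw_block 0.58 top s 5/50/95 [-32.7 -29.  -19.4] 933
pad_face 0.79 top s 5/50/95 [ 5.9  7.8 11.8] 395
t 20.07 pos [ 561.1 -275.9   98.7] yang -83.7 xaxis [ 0.006 -0.004 -1.   ] q6 1.88 w 50.4 F [-0.1 -0.3 -0.7]
shift(now axes) [-2.3, -1.4, -0.1] rotvec deg [0.2, -0.3, -0.3] end-axes shift [-2.3, -1.4, -0.1]
t: 20.9
eef_pos: [560.3, -267.4, 102.6]
orientation: [2.225, 1.558, -0.807]
ft_force: [0.0, -1.2, 0.6]
gripper_width: 23.7
jaw [(-28, 133), (-26, 244), (-24, 66), (-22, 73), (-20, 60), (-18, 71), (-16, 56), (-14, 50), (-12, 11)]
pad+tray [(-60, 2), (-58, 1), (-56, 1), (-54, 2), (-52, 1), (-46, 2), (-44, 1), (-42, 2), (-40, 1), (-38, 1), (-36, 1), (-34, 2), (-32, 3), (-30, 2), (-28, 144), (-26, 248), (-24, 3), (6, 2), (8, 29), (10, 27), (12, 195), (14, 99), (16, 57), (18, 18), (20, 6), (22, 224), (24, 108), (26, 67), (28, 69), (30, 22)]
jaw_block 0.79 top s 5/50/95 [-26.4 -23.3 -13.1] 1042
pad_face 0.73 top s 5/50/95 [12.5 14.3 18.3] 394
t 21.05 pos [ 560.3 -267.1  102.6] yang -83.8 xaxis [ 0.009 -0.009 -1.   ] q6 1.86 w 22.7 F [-1.2  0.5  2.4]
shift(now axes) [1.6, 7.4, 0.1] rotvec deg [0.2, -0.4, -0.6] end-axes shift [1.6, 7.4, 0.1]
```

```bash
python3 -m pendant '[[[1,2,0],[0,0,-0.4],178],[[1,3,0],[0,0,0],158],[[0,3,0],[0,0,0],138],[[0,1,0],[0,0,0],112],[[0,0,0],[0,0,0],112],[[0,0,0],[0,0,0],112]]'
python3 meas.py m2
python3 -m pendant '[[[0,-1,0],[0,0,0],118],[[0,-1,0],[0,0,0],128],[[0,0,0],[0,0,0],138],[[0,-1,0],[0,0,0],148],[[0,-2,0],[0,0,0],158],[[0,-2,0],[0,0,0],168],[[0,-2,0],[0,0,0],178],[[0,-1,0],[0,0,0],186],[[0,-1,0],[0,0,0],190],[[0,0,0],[0,0,0],192]]'
python3 meas.py m3
```

```text
t: 21.55
eef_pos: [561.3, -274.3, 100.3]
orientation: [-2.921, 1.564, 0.331]
ft_force: [1.0, -1.5, -0.4]
gripper_width: 46.7
jaw [(-28, 62), (-26, 222), (-24, 75), (-22, 58), (-20, 64), (-18, 64), (-16, 63), (-14, 46), (-12, 19), (-10, 2)]
pad+tray [(-60, 3), (-50, 1), (-46, 1), (-42, 3), (-40, 2), (-38, 1), (-36, 2), (-32, 1), (-28, 83), (-26, 287), (-24, 2), (8, 25), (10, 40), (12, 202), (14, 90), (16, 65), (18, 31), (20, 13), (22, 223), (24, 108), (26, 65), (28, 67), (30, 10)]
jaw_block 0.85 top s 5/50/95 [-26.1 -22.3 -12.5] 933
pad_face 0.56 top s 5/50/95 [12.6 14.4 18.7] 429
t 21.7 pos [ 561.2 -274.1  100.4] yang -83.7 xaxis [ 0.006  0.002 -1.   ] q6 1.88 w 48.4 F [-0.6 -1.6 -1.1]
shift(now axes) [-0.6, 0.3, 0.2] rotvec deg [0.2, -0.4, 0.1] end-axes shift [-0.6, 0.3, 0.2]
t: 22.53
eef_pos: [560.7, -267.3, 103.2]
orientation: [2.617, 1.559, -0.414]
ft_force: [-0.3, 1.5, 0.8]
gripper_width: 22.8
jaw [(-20, 118), (-18, 177), (-16, 68), (-14, 67), (-12, 55), (-10, 67), (-8, 59), (-6, 51), (-4, 13), (28, 1)]
pad+tray [(-60, 2), (-58, 3), (-52, 1), (-28, 3), (-26, 2), (-22, 2), (-20, 152), (-18, 220), (12, 3), (14, 36), (16, 74), (18, 204), (20, 68), (22, 76), (24, 151), (26, 63), (28, 76), (30, 51), (32, 3)]
jaw_block 0.91 top s 5/50/95 [-18.4 -14.5  -5. ] 932
pad_face 0.84 top s 5/50/95 [17.9 19.6 23.7] 384
t 22.68 pos [ 560.6 -266.9  103.2] yang -83.7 xaxis [ 0.01  -0.004 -1.   ] q6 1.86 w 21.6 F [-0.8  3.6  1.7]
shift(now axes) [2.2, 7.6, 0.5] rotvec deg [0.2, -0.6, -0.3] end-axes shift [2.2, 7.6, 0.4]
```

```bash
python3 -m pendant '[[[1,2,0],[0,0,-0.4],178],[[2,3,0],[0,-0.4,0],158],[[0,3,0],[0,0,0],138],[[0,1,0],[0,0,0],112],[[0,0,0],[0,0,0],112],[[0,0,0],[0,0,0],112]]'
python3 meas.py m4
python3 -m pendant '[[[0,-1,0],[0,0,0],118],[[0,-1,0],[0,0,0],128],[[0,0,0],[0,0,0],138],[[0,-1,0],[0,0,0],148],[[0,-2,0],[0,0,0],158],[[0,-2,0],[0,0,0],168],[[0,-1,0],[0,0,0],173],[[0,-1,0],[0,0,0],173],[[0,0,0],[0,0,0],173],[[0,0,0],[0,0,0],173]]'
python3 meas.py m5
```

```text
t: 23.18
eef_pos: [561.8, -274.4, 101.2]
orientation: [-2.057, 1.566, 1.197]
ft_force: [0.6, -1.1, -1.9]
gripper_width: 46.9
jaw [(-20, 53), (-18, 216), (-16, 84), (-14, 56), (-12, 61), (-10, 70), (-8, 67), (-6, 55), (-4, 15), (28, 1)]
pad+tray [(-58, 1), (-56, 1), (-46, 1), (-42, 1), (-40, 1), (-38, 1), (-36, 1), (-34, 1), (-32, 3), (-24, 1), (-20, 66), (-18, 221), (-16, 3), (-6, 1), (12, 1), (14, 21), (16, 40), (18, 210), (20, 97), (22, 70), (24, 133), (26, 88), (28, 71), (30, 57), (32, 16), (34, 1)]
jaw_block 0.98 top s 5/50/95 [-18.1 -14.1  -4.6] 929
pad_face 0.96 top s 5/50/95 [18.5 20.2 24.4] 405
t 23.33 pos [ 561.7 -274.2  101.3] yang -83.5 xaxis [ 0.001  0.005 -1.   ] q6 1.89 w 48.2 F [ 0.6 -2.6 -0.8]
shift(now axes) [0.3, 0.2, 0.7] rotvec deg [0.4, -0.1, 0.3] end-axes shift [0.3, 0.2, 0.7]
t: 24.17
eef_pos: [561.5, -269.9, 103.9]
orientation: [2.525, 1.564, -0.504]
ft_force: [0.3, -2.3, 0.2]
gripper_width: 28.5
jaw [(-16, 75), (-14, 215), (-12, 65), (-10, 67), (-8, 57), (-6, 63), (-4, 66), (-2, 55), (0, 12)]
pad+tray [(-60, 1), (-58, 2), (-56, 1), (-54, 1), (-52, 2), (-50, 1), (-42, 1), (-40, 1), (-38, 1), (-36, 1), (-34, 1), (-32, 1), (-30, 2), (-26, 2), (-18, 1), (-16, 110), (-14, 174), (16, 10), (18, 206), (20, 94), (22, 66), (24, 139), (26, 79), (28, 70), (30, 74), (32, 14), (34, 1)]
jaw_block 0.69 top s 5/50/95 [-14.4 -10.6  -0.9] 918
pad_face 0.72 top s 5/50/95 [18.6 20.4 25.2] 445
t 24.32 pos [ 561.5 -269.9  103.8] yang -83.6 xaxis [ 0.006 -0.003 -1.   ] q6 1.87 w 28.4 F [ 0.4 -1.   0.4]
shift(now axes) [2.9, 4.5, 1.0] rotvec deg [0.3, -0.3, -0.2] end-axes shift [2.8, 4.5, 0.9]
```

```bash
python3 -m pendant '[[[1,-1,0],[0,0,0],177],[[1,-1,0],[0,-0.3,0],181],[[0,-1,0],[0,0,0],185],[[0,0,0],[0,0,0],188],[[0,0,0],[0,0,0],190],[[0,0,0],[0,0,0],190],[[0,0,0],[0,0,0],190]]'
python3 meas.py m6; python3 meas.py m7
```

```text
t: 24.9
eef_pos: [561.2, -267.1, 104.0]
orientation: [1.648, 1.565, -1.381]
ft_force: [-0.8, -1.9, 2.3]
gripper_width: 22.4
jaw [(-14, 5), (-12, 220), (-10, 99), (-8, 60), (-6, 67), (-4, 66), (-2, 63), (0, 54), (2, 41), (4, 4), (22, 1)]
pad+tray [(-58, 1), (-56, 2), (-54, 1), (-28, 1), (-26, 1), (-22, 2), (-18, 1), (-16, 2), (-14, 5), (-12, 255), (-10, 20), (16, 2), (18, 136), (20, 93), (22, 69), (24, 140), (26, 75), (28, 79), (30, 69), (32, 15)]
jaw_block 0.77 top s 5/50/95 [-11.3  -7.4   2.1] 935
pad_face 0.64 top s 5/50/95 [ 3.3 20.3 24.9] 435
t 25.05 pos [ 561.2 -267.1  104. ] yang -83.5 xaxis [ 0.001 -0.005 -1.   ] q6 1.86 w 22.7 F [-0.9 -1.6  2.6]
shift(now axes) [3.1, 7.3, 1.1] rotvec deg [0.4, -0.0, -0.3] end-axes shift [3.0, 7.4, 1.0]
jaw [(-14, 1), (-12, 213), (-10, 114), (-8, 55), (-6, 65), (-4, 66), (-2, 64), (0, 56), (2, 43), (4, 1)]
pad+tray [(-60, 1), (-58, 2), (-56, 2), (-54, 2), (-52, 1), (-32, 1), (-26, 1), (-22, 1), (-20, 1), (-18, 1), (-16, 1), (-14, 7), (-12, 243), (-10, 30), (16, 3), (18, 142), (20, 86), (22, 70), (24, 138), (26, 79), (28, 72), (30, 73), (32, 17), (34, 1)]
jaw_block 0.94 top s 5/50/95 [-11.4  -7.3   2.2] 938
pad_face 0.81 top s 5/50/95 [ 3.4 20.4 25.2] 457
t 25.2 pos [ 561.2 -267.1  104. ] yang -83.5 xaxis [ 0.001 -0.005 -1.   ] q6 1.86 w 22.5 F [-1.  -0.8  2.5]
shift(now axes) [3.0, 7.4, 1.1] rotvec deg [0.4, -0.0, -0.3] end-axes shift [3.0, 7.4, 1.0]
```

```bash
python3 -m pendant '[[[0,0,0],[0,0,0],190],[[0,0,0],[0,0,0],190],[[0,0,0],[0,0,0],190]]'; python3 meas.py m8 | tail -4
python3 look.py top t3 bolt nut
python3 -c "
import cv2,numpy as np
a=cv2.resize(cv2.imread('pics/m8.png')[140:300,0:330],None,fx=2.4,fy=2.4,interpolation=cv2.INTER_CUBIC)
b=cv2.imread('pics/t3.png')[120:240,150:430]; b=cv2.resize(b,(480,206)); c=np.zeros((600,800,3),np.uint8); c[:384,:792]=a; c[390:596,:480]=b; cv2.imwrite('pics/fin.png',c)"
```

```text
t: 25.45
eef_pos: [561.2, -267.0, 104.0]
orientation: [1.659, 1.565, -1.369]
ft_force: [0.3, -1.5, 1.5]
gripper_width: 22.5
jaw_block 0.74 top s 5/50/95 [-11.3  -7.4   2.1] 930
pad_face 0.87 top s 5/50/95 [18.5 20.4 24.1] 386
t 25.6 pos [ 561.2 -267.1  104. ] yang -83.5 xaxis [ 0.001 -0.005 -1.   ] q6 1.86 w 22.1 F [-1.3 -1.4  2.3]
shift(now axes) [3.0, 7.4, 1.1] rotvec deg [0.4, -0.0, -0.3] end-axes shift [3.0, 7.4, 1.0]
nut 0.38 [178 152   2   3] [611.1 340.7  18.4] z [16. 24.] rect [609.6 340.8] [ 2.5 10.7] 53.8
```

View pics/fin.png

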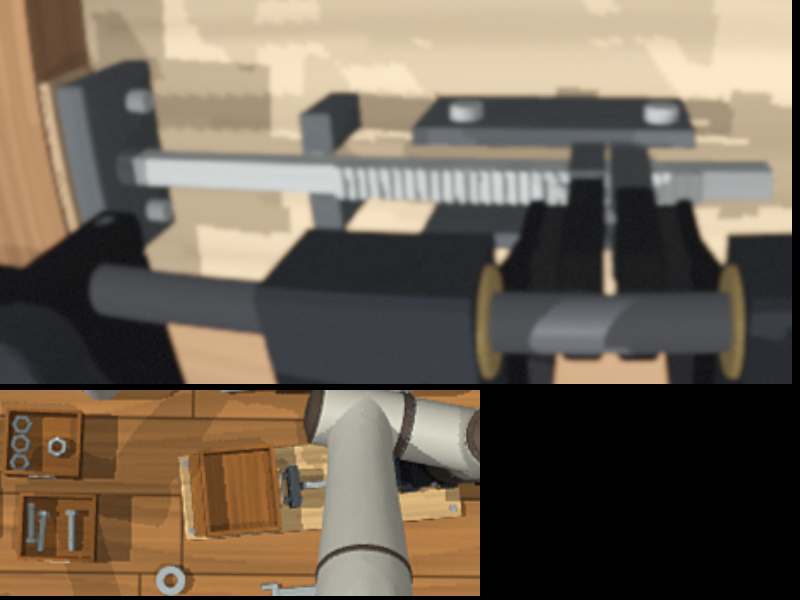

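```bash
python3 -c "
from plant import r
print(r.close_job())"
```

```text
the job is handed in; nothing more can be done
None
```

The job is handed in with the trigger still held fully squeezed, at about 26 s of the 72 s allowed; no verdict was reported.

- **Emptying the tray:** I put the bolt in the brown bolts' bin and the nut in the brown nuts' bin. The last top picture shows both lying in their bins.
- **Clamping:** it took three strokes. Before the second stroke a gap of about 4 mm was left, and during it the pad closed on the tray and moved it 1 to 2 mm onto the stop. The third took the jaw on until the trigger met the handle.
- **Last checks:** the wrist camera put the pad about 9 mm into its travel (8.9 to 9.3 mm by two measures). The jaw stood still over three readings, the fingers were 22 mm apart over the handle and trigger, and the net force on the tool was about 3 N. The contact forces themselves cannot be measured; from the spring, the pad should press with about 9 N.
- **What went wrong on the way:** on the first approach to the bolt the fingers drifted sideways and gave about 3 N, perhaps against the tray wall. I backed off and tried again, and the tray had not moved. In the final top picture the detector missed the bolt and gave the nut only low confidence, so I confirmed both by eye.

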